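# Sort the carver's pile of stone blanks

### The job

Sort the carving blanks, those in the crossed pile and those lying loose in front of it, for the polishing motor: lay every whole blank flat on the floor of the green tray, none on top of another, and put every chipped or snapped blank in the red offcut bin. Stone scratches, so take the pile down from the top, lifting each blank straight off without shifting the ones it rests on. Leave the jar, brush and sanding block where they are.

Things in the scene. Friction and masses are not known exactly. Their poses are not given: they have to be found in the camera images.
- blank_a: whole carving blank: pale stone bar 140 x 36 x 16 mm, about 0.22 kg; origin at its centre, x along its length, y across its width, z through its thickness; lies on the bench at the bottom of the pile, under blank_c and blank_d, about 90 mm from the other bottom blank
- blank_b: chipped carving blank: pale stone bar 140 x 36 x 16 mm with a corner broken off (the last 45 mm at its +x end is only 18 mm wide, on the -y side), about 0.19 kg; origin at the centre of the full outline, x along its length, z through its thickness; lies on the bench at the bottom of the pile, under blank_c and blank_d, about 90 mm from the other bottom blank
- blank_c: whole carving blank: pale stone bar 140 x 36 x 16 mm, about 0.22 kg; origin at its centre, x along its length, y across its width, z through its thickness; lies in the pile's second layer, crosswise on both bottom blanks, about 72 mm from the other one of its layer
- blank_d: whole carving blank: pale stone bar 140 x 36 x 16 mm, about 0.22 kg; origin at its centre, x along its length, y across its width, z through its thickness; lies in the pile's second layer, crosswise on both bottom blanks, about 72 mm from the other one of its layer
- blank_e: chipped carving blank: pale stone bar 140 x 36 x 16 mm with a corner broken off (the last 45 mm at its +x end is only 18 mm wide, on the -y side), about 0.19 kg; origin at the centre of the full outline, x along its length, z through its thickness; lies in the pile's top layer, crosswise on blank_c and blank_d, about 76 mm from blank_f if that is there
- blank_f: whole carving blank: pale stone bar 140 x 36 x 16 mm, about 0.22 kg; origin at its centre, x along its length, y across its width, z through its thickness; if present, lies in the pile's top layer, crosswise on blank_c and blank_d, about 76 mm from the other top blank; may be absent
- blank_g: snapped carving blank: pale stone bar only 100 mm long, 36 mm wide, 16 mm thick, its last 14 mm at +x ragged and 20 mm wide, about 0.15 kg; origin at the centre of that outline, x along its length, z through its thickness; if present, lies alone on the bench in front of the pile; may be absent
- blank_h: snapped carving blank: pale stone bar only 100 mm long, 36 mm wide, 16 mm thick, its last 14 mm at +x ragged and 20 mm wide, about 0.15 kg; origin at the centre of that outline, x along its length, z through its thickness; if present, lies alone on the bench in front of the pile; may be absent
- tray: low green tray fixed to the bench, to one side of the pile (left or right varies): outside 300 x 180 mm and 20 mm high, walls and floor 5 mm thick; origin under its centre at bench height, x along its 300 mm length, z up. Four blanks fit flat side by side, each lying along the tray's y, at x = -99, -33, 33 and 99 mm
- bin: deeper red steel offcut bin, open on top and fixed to the bench on the other side of the pile: outside 270 x 180 mm and 80 mm high, walls and floor 5 mm thick; origin under its centre at bench height, x along its 270 mm length, z up
- jar: closed jar, 66 mm across, 90 mm high, beyond the pile; bystander, origin at the centre of its underside
- sanding_block: cork sanding block 65 x 110 x 40 mm beyond the pile; bystander, origin under its centre
- brush: hand brush lying crosswise beyond the pile; bystander

How it is judged:
On the way, in this order (a step that is already met when the one before it is completed fails the run):
1. the top layer of the pile (blank_e, and blank_f if present) is lifted off, over 60 mm from where it began, with blank_c and blank_d still lying within 30 mm of where they began (distance of each of blank_e, blank_f from where it was at the start of the episode above 0.06 m and distance of each of blank_c, blank_d from where it was at the start of the episode below 0.03 m), for 0.2 s.
2. blank_c and blank_d are lifted off, over 60 mm from where they began, with blank_a and blank_b still lying within 30 mm of where they began (distance of each of blank_c, blank_d from where it was at the start of the episode above 0.06 m and distance of each of blank_a, blank_b from where it was at the start of the episode below 0.03 m), for 0.2 s.
At the end, for the whole second after the job is handed in: Whole blanks (a, c, d, f) at rest in the green tray, flat on its floor (within 0.08 rad, centre under 18 mm above its underside, so none on another); chipped or snapped ones (b, e, g, h) at rest in the red bin, centre under 70 mm above its underside. Absent blanks do not count (x of blank_a in the frame of tray between -0.13 and 0.13 m and y of blank_a in the frame of tray between -0.075 and 0.075 m and z of blank_a in the frame of tray between 0 and 0.018 m and linear speed of each of blank_a, blank_c, blank_d, blank_f, blank_b, blank_e, blank_g, blank_h below 0.03 m/s and angle between the z axis of each of blank_a, blank_c, blank_d, blank_f and the z axis of tray, either way round below 0.08 rad and x of blank_c in the frame of tray between -0.13 and 0.13 m and y of blank_c in the frame of tray between -0.075 and 0.075 m and z of blank_c in the frame of tray between 0 and 0.018 m and x of blank_d in the frame of tray between -0.13 and 0.13 m and y of blank_d in the frame of tray between -0.075 and 0.075 m and z of blank_d in the frame of tray between 0 and 0.018 m and x of blank_f in the frame of tray between -0.13 and 0.13 m and y of blank_f in the frame of tray between -0.075 and 0.075 m and z of blank_f in the frame of tray between 0 and 0.018 m and x of blank_b in the frame of bin between -0.13 and 0.13 m and y of blank_b in the frame of bin between -0.085 and 0.085 m and z of blank_b in the frame of bin between 0 and 0.07 m and x of blank_e in the frame of bin between -0.13 and 0.13 m and y of blank_e in the frame of bin between -0.085 and 0.085 m and z of blank_e in the frame of bin between 0 and 0.07 m and x of blank_g in the frame of bin between -0.13 and 0.13 m and y of blank_g in the frame of bin between -0.085 and 0.085 m and z of blank_g in the frame of bin between 0 and 0.07 m and x of blank_h in the frame of bin between -0.13 and 0.13 m and y of blank_h in the frame of bin between -0.085 and 0.085 m and z of blank_h in the frame of bin between 0 and 0.07 m); the robot touches nothing.
It fails at once if a bystander (jar, sanding block or brush) is moved more than 50 mm (distance of any of jar, sanding_block, brush from where it was at the start of the episode above 0.05 m).
Of blank_f, blank_g, blank_h only 1 to 3 are there at a start; the rules pass over those that are not, and their reading is None.
At some moment in a run one of blank_g, blank_h may be knocked a few centimetres aside while the robot is not near it.
Once in a run the grip may slacken for a moment while it holds something.
It also fails if it takes over 208 s, if anything falls off the work surface, if the arm or the gripper's body presses on something with over 40 N, if the wrist force passes 120 N, or if a joint passes its speed limit or range.

### The arm

A 7-joint arm with a two-finger parallel gripper is mounted at the origin on the work surface. World frame = base frame: x ahead of the robot, y to its left, z up, the work surface at z = 0. Lengths are in m, angles in rad, forces in N, time in s.
With the tool pointing down it reaches from about 0.425 to 0.925 m from the base axis. Payload 6.8 kg.
Tool frame: the origin (TCP) lies on the front face of the gripper's body, between the roots of the fingers; the fingertips stand 73 mm ahead of it and the grasp point (between the pads) lies 54 mm ahead of it (env.nose_length is the distance from the TCP to the fingertips, in m); z points along the fingers, y is the line along which they close (so a half turn about z gives the same grasp; the last joint's range is limited). The gripper opens to 85 mm and grips with 20 to 120 N. Pads are 22 mm wide; open, the fingers measure 114 mm over their backs; the gripper's body (76 mm by 85 mm) begins 54 mm behind the grasp point. The pads swing forward as they close: fully open they stand 13 mm farther back than shut.
Start: joints at [1.07, 0.477, 0.022, 1.555, -0.011, 1.109, -0.083], TCP at [0.258, -0.624, 0.304] pointing down, gripper open.
Joint ranges: [-2.96, 2.96], [-0.34, 2.1], [-1.41, 1.46], [0.24, 2.44], [-1.37, 4.51], [0.17, 1.92], [-2.96, 2.96]. Speed limits (rad/s): [2.39, 2.39, 3.14, 3.14, 3.14, 3.14, 3.14].

### API

Orientations are given as a unit quaternion [w, x, y, z].
In Python, from cell import env, kin, camera, calibration, job gives the robot as it stands. The module is installed in compiled form; this text tells all that it offers. Calls block until the motion is done:
- env.reach(position, orientation): joint-space move of the TCP to a pose.
- env.movel(position, velocity=0.15, rot=None, stop_force=None): straight line of the TCP; rot=None keeps the orientation; velocity is the mean speed in m/s. With stop_force (N) it stops when the force on the tool has changed by that much, and returns True; else False.
- env.goto_joints(angles): joint-space move.
- env.grip(opening, f_grip=None): finger opening in m; f_grip is the grip in N (None keeps the last); returns when the fingers have stopped.
- env.dwell(seconds).
- kin.inverse_kinematics(position, orientation): joint angles nearest the present ones, or None.
- env.get_state(): the state.
- camera(name): name is "scene" or "top"; returns (picture, depth): 400x640x3 uint8, blue, green, red; 400x640 float32, m along the optical axis (not along the pixel's ray), 0 where there is no reading.
- calibration(name): a dict with "fx", "fy", "cx", "cy" (pixels), "rvec" (rotation vector, rad) and "tvec" (3), from world to camera coordinates, as OpenCV has them. Camera axes: x right, y down, z forward; pixel columns grow to the right and rows downward; lengths in m; the calibration is good to about 2 mm. A picture is of the moment at which its call begins. calibration takes no time and is no camera call.
A pose or a line that the arm cannot do raises env.PlanningError and nothing moves.
- job.job_done(): hands the job in; it is judged then, once.
The state is a dict: "time": time; "qpos": joint angles; "joint_velocities": joint speeds; "joint_torque": joint torques, N m; "tcp_pos": TCP position; "orientation": TCP orientation; "force": force on the tool from outside, world axes, zero at the start; "torque": the same for the moment, N m; "opening": finger opening in m; "gripper_force": force on a finger pad.
Only numpy, scipy, OpenCV 4.12 (cv2) and the standard library are available. Lean on these libraries where they do the work, as an engineer would, in place of code of your own. Each camera call takes 0.05 s, during which the arm holds its last target. There are 200 camera calls.

## Working session

There is one attempt and no reset: what is moved stays moved. The work goes in short steps, each a Python script; the robot and the scene stay as the last script left them, time stands still between calls to the robot, and variables do not carry over. Pictures are saved under pics/ and viewed, at most 14 in all, crops included, and the job is handed in when it is done.

```bash
mkdir -p pics; python3 - <<'E'
from cell import env,camera,calibration
import cv2,numpy as np
for n in("top","scene"):
    p,d=camera(n);cv2.imwrite(f"pics/{n}0.png",p);np.save(f"{n}0.npy",d);c=calibration(n)
    R=cv2.Rodrigues(np.array(c["rvec"],float))[0];print(n,c,"pos",-R.T@np.array(c["tvec"]).ravel(),(d>0).mean())
s=env.get_state();print(s["time"],s["tcp_pos"],s["orientation"],s["opening"],env.nose_length)
E
```

```text
top {'fx': 376.3940305462392, 'fy': 376.3940305462392, 'cx': 312.80397192195164, 'cy': 203.14151099698287, 'rvec': array([ 2.17311343, -2.17214027,  0.09952259]), 'tvec': array([0.00615923, 0.61435277, 1.01117311])} pos [0.51730456 0.00443004 1.06410276] 0.99599609375
scene {'fx': 416.55727357490065, 'fy': 416.55727357490065, 'cx': 324.4678818347617, 'cy': 195.3090912054609, 'rvec': array([ 1.00800338,  2.39700955, -1.1144771 ]), 'tvec': array([ 0.41467904, -0.24040004,  1.2029887 ])} pos [1.04725098 0.46532881 0.60304824] 0.9961484375
0.1 [ 0.25819875 -0.6232096   0.30301523] [-7.96821878e-04  9.80777621e-01  1.95127075e-01 -2.17015093e-04] 0.08531120170002172 0.0726
```

View pics/top0.png

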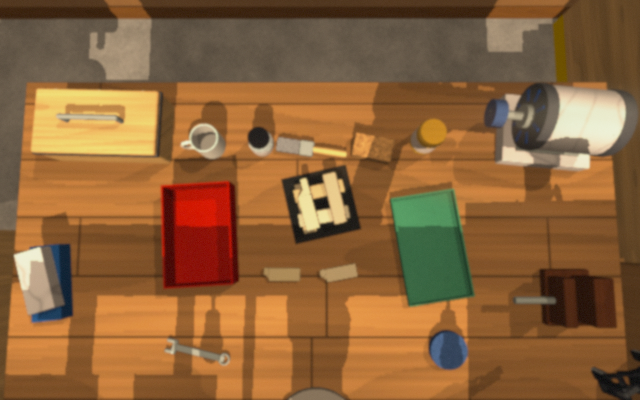

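View pics/scene0.png

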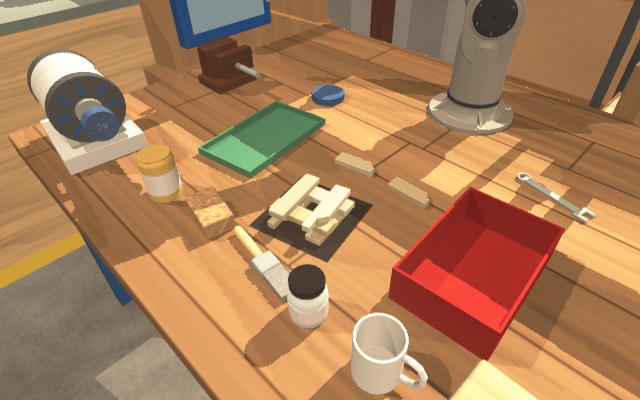

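The top view shows the red bin at (200,235), the green tray at (431,246), the pile at (321,204) with two top blanks, and loose blanks at (282,273) and (339,272). Next I zoom in and measure.

```bash
cat > h.py <<'E'
import cv2,numpy as np
from cell import env,camera,calibration
def cal(n):
    c=calibration(n);R=cv2.Rodrigues(np.array(c["rvec"],float))[0];t=np.array(c["tvec"],float).ravel()
    return c,R,t
def rays(n,uv):
    c,R,t=cal(n);uv=np.atleast_2d(uv).astype(float)
    d=np.c_[(uv[:,0]-c["cx"])/c["fx"],(uv[:,1]-c["cy"])/c["fy"],np.ones(len(uv))]
    return -R.T@t,d@R
def onplane(n,uv,z):
    o,d=rays(n,uv);return (o+d*((z-o[2])/d[:,2])[:,None])[:,:2]
def cloud(n,dep):
    v,u=np.mgrid[:400,:640];o,d=rays(n,np.c_[u.ravel(),v.ravel()])
    return (o+d*dep.reshape(-1,1)).reshape(400,640,3)
def rect(pts):
    (c,(w,h),a)=cv2.minAreaRect((pts*1000).astype(np.float32))
    if w<h: w,h,a=h,w,a+90
    return np.array(c)/1000,w,h,np.radians((a+90)%180-90)
E
python3 - <<'E'
from h import *
p=cv2.imread("pics/top0.png");d=np.load("top0.npy");P=cloud("top",d)
hsv=cv2.cvtColor(p,cv2.COLOR_BGR2HSV)
print("bench z",np.median(P[300:330,120:300,2]),P[300:330,120:300,2].std(),"pile z",P[190:220:4,300:345:4,2].round(3).tolist())
for n,m,z in(("tray",cv2.inRange(hsv,(45,60,30),(85,255,255)),.02),("bin",cv2.inRange(hsv,(0,200,60),(6,255,255))|cv2.inRange(hsv,(174,200,60),(180,255,255)),.08)):
    m=cv2.morphologyEx(m,cv2.MORPH_OPEN,np.ones((3,3)))
    c=max(cv2.findContours(m,0,1)[0],key=cv2.contourArea)[:,0]
    print(n,rect(onplane("top",c,z)))
for x in((282,273),(339,272),(301,205),(336,198)):print(hsv[x[1],x[0]],P[x[1],x[0]])
a=cv2.resize(p[155:290,255:365],None,fx=4.4,fy=4.4,interpolation=2)
b=cv2.resize(cv2.imread("pics/scene0.png")[145:255,250:440],None,fx=2.1*0.99,fy=2.1*.99,interpolation=2)
q=np.zeros((600,800,3),np.uint8);q[:a.shape[0]][:594,:a.shape[1]]=a[:594]
b=b[:,:800-a.shape[1]];q[:b.shape[0],a.shape[1]:a.shape[1]+b.shape[1]]=b
cv2.imwrite("pics/z0.png",q)
E
```

```text
bench z 0.00036970189747687066 0.045775060230127174 pile z [[0.031, 0.05, 0.047, 0.035, 0.027, 0.034, 0.03, 0.047, 0.048, 0.048, 0.03, 0.032], [0.048, 0.049, 0.049, 0.036, 0.032, 0.036, 0.033, 0.053, 0.049, 0.049, 0.016, 0.002], [0.05, 0.049, 0.05, 0.032, 0.023, -0.001, 0.003, 0.048, 0.048, 0.052, 0.049, 0.0], [0.051, 0.047, 0.049, 0.049, 0.002, -0.001, 0.001, 0.005, 0.049, 0.047, 0.048, 0.002], [0.05, 0.048, 0.049, 0.048, 0.003, 0.003, -0.001, 0.002, 0.047, 0.05, 0.048, 0.032], [0.018, 0.05, 1.064, 0.051, 0.004, 0.033, 0.035, 0.032, 0.049, 0.048, 0.045, 0.035], [0.03, 0.049, 0.049, 0.049, 0.031, 0.033, 0.034, 0.03, 0.048, 0.046, 0.049, 0.049], [0.032, 0.042, 0.043, 0.049, 0.049, 0.033, 0.031, 0.031, 0.036, 0.049, 0.048, 0.049]]
tray (array([ 0.49611792, -0.31964343]), 295.7998046875, 181.12022399902344, np.float64(0.15580271351582392))
bin (array([0.52978717, 0.30466425]), 268.70831298828125, 194.32862854003906, np.float64(0.06226940010747385))
[ 18 125 172] [0.42292127 0.09075671 0.01952609]
[ 18 113 181] [ 0.42565813 -0.06548762  0.018631  ]
[ 25  88 237] [0.60753544 0.03841026 0.04730259]
[ 20 103 235] [ 0.62615181 -0.05632089  0.05202792]
```

View pics/z0.png

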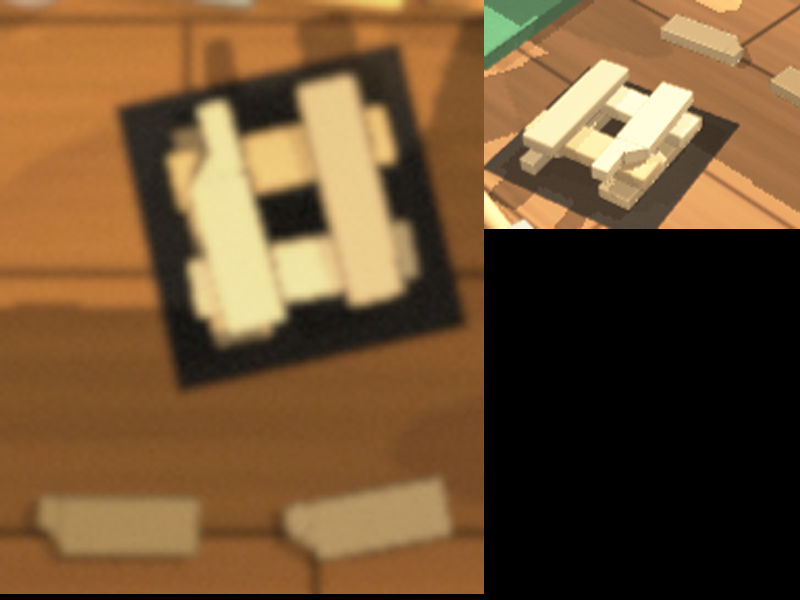

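e (chipped, far end) is the left top blank at crop (235,215); f (whole) is the right one at (350,190). Both loose blanks are snapped. Next I measure with the depth bands.

```bash
cat >> h.py <<'E'
DOWN=.066
def blanks(P,zlo,zhi,x=(.5,.75),y=(-.14,.14),minA=150,fn=None):
    m=((P[...,2]>zlo)&(P[...,2]<zhi)&(P[...,0]>x[0])&(P[...,0]<x[1])&(P[...,1]>y[0])&(P[...,1]<y[1])).astype(np.uint8)
    m=cv2.medianBlur(m,3)
    n,l,st,_=cv2.connectedComponentsWithStats(m,connectivity=4);out=[]
    for i in range(1,n):
        if st[i,4]<minA: continue
        v,u=np.nonzero(l==i);pt=onplane("top",np.c_[u,v],(zlo+zhi)/2)
        c,L,W,a=rect(pt);out.append((c,L,W,a,st[i,4],pt.mean(0)))
    return out
def look(): 
    p,d=camera("top");return p,cloud("top",d)
def quat(b):  # closing axis at world yaw b, tool down
    y=np.array([np.cos(b),np.sin(b),0]);z=np.array([0,0,-1.]);x=np.cross(y,z)
    from scipy.spatial.transform import Rotation as Ro
    return Ro.from_matrix(np.c_[x,y,z]).as_quat()[[3,0,1,2]]
def over(xy,z,ang):  # ang = blank long axis
    from cell import kin
    q0=env.get_state()["qpos"];best=None
    for b in(ang+np.pi/2,ang-np.pi/2):
        q=kin.inverse_kinematics([*xy,z],quat(b))
        if q is not None:
            s=np.abs(np.array(q)-q0).max()+ (2 if abs(q[6])>2.5 else 0)
            if best is None or s<best[0]: best=(s,quat(b))
    env.reach([*xy,z],best[1])
HI=.22
def pick(xy,ang,zc,op=.060):
    over(xy,HI,ang);env.grip(op,60)
    hit=env.movel([*xy,zc+DOWN],velocity=.15,stop_force=25)
    env.grip(.0,60);env.movel([*xy,HI],velocity=.15)
    s=env.get_state();print("picked hit",hit,"open",round(s["opening"],4),"F",round(s["gripper_force"],1),"t",round(s["time"],1))
    return s["opening"]>.03
def put(xy,ang,zc,op=.056):
    over(xy,HI,ang)
    s=env.get_state();o=s["opening"]
    hit=env.movel([*xy,zc+DOWN+.001],velocity=.15,stop_force=20)
    env.grip(op);env.movel([*xy,HI],velocity=.3)
    s=env.get_state();print("put hit",hit,"open before",round(o,4),"t",round(s["time"],1))
    return o>.03
def slot(box,x,y=0):
    (cx,cy),a=box;R=np.array([[np.cos(a),-np.sin(a)],[np.sin(a),np.cos(a)]]);return np.array([cx,cy])+R@[x,y]
E
python3 - <<'E'
from h import *
p=cv2.imread("pics/top0.png");P=cloud("top",np.load("top0.npy"));hsv=cv2.cvtColor(p,cv2.COLOR_BGR2HSV)
for n,b in(("top",blanks(P,.042,.056)),("loose",blanks(P,.010,.024,(.36,.48),(-.2,.2)))):
    for r in b:print(n,[np.round(v,3).tolist() for v in r])
for n,m,z0,z1 in(("tray",cv2.inRange(hsv,(45,60,30),(85,255,255)),.014,.027),("bin",((hsv[...,0]<8)|(hsv[...,0]>172))&(hsv[...,1]>150),.07,.09)):
    k=(m>0)&(P[...,2]>z0)&(P[...,2]<z1);q=np.argwhere(k)[:,::-1];print(n,len(q),rect(onplane("top",q,(z0+z1)/2)))
E
```

```text
top [[0.627, -0.051], 139.358, 35.76, 0.241, 678, [0.627, -0.051]]
top [[0.61, 0.025], 139.5, 35.818, 0.27, 585, [0.602, 0.021]]
loose [[0.422, -0.063], 99.777, 36.551, -1.398, 458, [0.423, -0.065]]
loose [[0.419, 0.092], 96.344, 35.227, -1.57, 469, [0.42, 0.09]]
tray 611 (array([ 0.49614066, -0.31956854]), 295.65814208984375, 180.87103271484375, np.float64(0.1558028133843648))
bin 940 (array([ 0.49519119, -0.14847784]), 1131.5406494140625, 289.1202087402344, np.float64(1.4968567217641002))
```

```bash
python3 - <<'E'
from h import *
p=cv2.imread("pics/top0.png");P=cloud("top",np.load("top0.npy"))
k=(P[...,2]>.07)&(P[...,2]<.09)&(P[...,1]>.17)&(P[...,1]<.44)&(P[...,0]>.36)&(P[...,0]<.69)
q=np.argwhere(k)[:,::-1];c,L,W,a=rect(onplane("top",q,.08));print(c,L,W,a)
tray=([.496,-.320],.156);bn=(c.tolist(),a)
assert abs(W-180)<8 and abs(L-270)<8
open("h.py","a").write(f"TRAY={tray}\nBIN={tuple([bn[0],float(bn[1])])}\n")
if pick((.610,.025),.262,.040): put(slot(bn,97),a+np.pi/2,.032,op=.06)
E
```

```text
[0.52821027 0.31001321] 270.0254211425781 183.20436096191406 0.06226170190744784
picked hit False open 0.034 F 59.9 t 5.3Traceback (most recent call last):
  File "<stdin>", line 8, in <module>
  File "h.py", line 52, in put
    over(xy,HI,ang)
    ~~~~^^^^^^^^^^^
  File "h.py", line 43, in over
    env.reach([*xy,z],best[1])
                      ~~~~^^^
TypeError: 'NoneType' object is not subscriptable
```

```bash
python3 - <<'E'
from h import *
from cell import kin
print(env.get_state()["qpos"].round(2) if hasattr(env.get_state()["qpos"],'round') else env.get_state()["qpos"])
for nm,B in(("bin",BIN),("tray",TRAY)):
  for x in(-97,-32,32,97):
    xy=slot(B,x/1000)
    print(nm,x,xy.round(3),[i for i in range(0,360,15) if kin.inverse_kinematics([*xy,.22],quat(B[1]+np.radians(i))) is not None],[i for i in range(0,360,15) if kin.inverse_kinematics([*xy,.098],quat(B[1]+np.radians(i))) is not None])
E
```

```text
[ 0.41  0.58 -0.76  1.75  0.46  1.    1.31]
bin -97 [0.431 0.304] [0, 15, 30, 45, 60, 75, 90, 105, 120, 135, 150, 165, 180, 195, 210, 225, 240, 255, 270, 285, 300, 315, 330, 345] [0, 15, 30, 45, 60, 75, 90, 105, 120, 135, 150, 165, 180, 195, 210, 225, 240, 255, 270, 285, 300, 315, 330, 345]
bin -32 [0.496 0.308] [0, 15, 30, 45, 60, 75, 90, 105, 120, 135, 150, 165, 180, 195, 210, 225, 240, 255, 270, 285, 300, 315, 330, 345] [0, 15, 30, 45, 60, 75, 90, 105, 120, 135, 150, 165, 180, 195, 210, 225, 240, 255, 270, 285, 300, 315, 330, 345]
bin 32 [0.56  0.312] [0, 15, 30, 45, 60, 75, 90, 105, 120, 135, 150, 165, 180, 195, 210, 225, 240, 255, 270, 285, 300, 315, 330, 345] [0, 15, 30, 45, 60, 75, 90, 105, 120, 135, 150, 165, 180, 195, 210, 225, 240, 255, 270, 285, 300, 315, 330, 345]
bin 97 [0.625 0.316] [0, 15, 30, 45, 60, 75, 90, 105, 120, 135, 150, 165, 180, 195, 210, 225, 240, 255, 270, 285, 300, 315, 330, 345] [0, 15, 30, 45, 60, 75, 90, 105, 120, 135, 150, 165, 180, 195, 210, 225, 240, 255, 270, 285, 300, 315, 330, 345]
tray -97 [ 0.4   -0.335] [0, 15, 30, 45, 60, 75, 90, 105, 120, 135
[... 235 characters left out ...]
0, 105, 120, 135, 150, 165, 180, 195, 210, 225, 240, 255, 270, 285, 300, 315, 330, 345] [0, 15, 30, 45, 60, 75, 90, 105, 120, 135, 150, 165, 180, 195, 210, 225, 240, 255, 270, 285, 300, 315, 330, 345]
tray 32 [ 0.528 -0.315] [0, 15, 30, 45, 60, 75, 90, 105, 120, 135, 150, 165, 180, 195, 210, 225, 240, 255, 270, 285, 300, 315, 330, 345] [0, 15, 30, 45, 60, 75, 90, 105, 120, 135, 150, 165, 180, 195, 210, 225, 240, 255, 270, 285, 300, 315, 330, 345]
tray 97 [ 0.592 -0.305] [0, 15, 30, 45, 60, 75, 90, 105, 120, 135, 150, 165, 180, 195, 210, 225, 240, 255, 270, 285, 300, 315, 330, 345] [0, 15, 30, 45, 60, 75, 90, 105, 120, 135, 150, 165, 180, 195, 210, 225, 240, 255, 270, 285, 300, 315, 330, 345]
```

I passed the slot in mm where metres were expected; I'll fix that and continue.

```bash
sed -i 's/@\[x,y\]/@[x\/1000,y\/1000]/' h.py; cat >> h.py <<'E'
def tobin(x): return put(slot(BIN,x),BIN[1]+np.pi/2,.032,op=.06)
def totray(x): return put(slot(TRAY,x),TRAY[1]+np.pi/2,.013)
def show(B):
    for r in B:print([np.round(v,3).tolist() for v in r])
E
python3 - <<'E'
from h import *
print(tobin(97))
p,P=look();B=blanks(P,.042,.056);show(B)
b=min(B,key=lambda r:np.hypot(*(r[0]-[.627,-.051])))
if pick(b[0],b[3],.040): print(totray(99))
p,P=look();cv2.imwrite("pics/top1.png",p);show(blanks(P,.026,.040));print();show(blanks(P,.010,.024,(.3,.72),(-.22,.19)))
E
```

```text
put hit True open before 0.0345 t 8.0
True
[[0.627, -0.051], 139.37, 35.734, 0.238, 677, [0.627, -0.051]]
picked hit False open 0.0348 F 59.9 t 11.8
put hit True open before 0.0351 t 14.6
True
[[0.648, -0.009], 139.269, 36.282, -1.34, 657, [0.648, -0.009]]
[[0.579, -0.022], 139.231, 35.86, -1.391, 664, [0.579, -0.022]]

[[0.623, -0.056], 36.893, 35.688, 0.193, 167, [0.623, -0.056]]
[[0.422, -0.063], 99.745, 36.135, -1.376, 459, [0.423, -0.065]]
[[0.419, 0.092], 96.344, 35.227, -1.57, 469, [0.42, 0.09]]
```

View pics/top1.png

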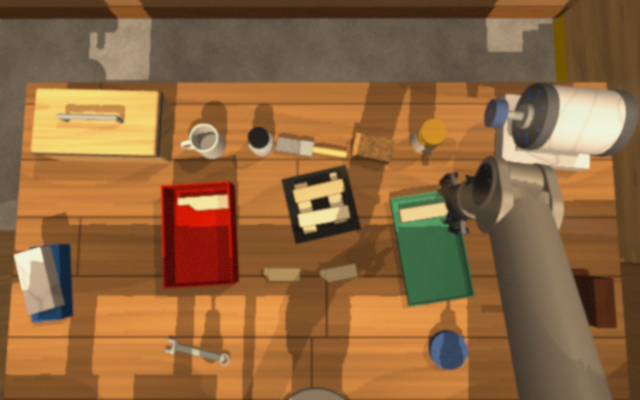

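e lies in the bin (204,202) and f in the tray (425,212). The pile's c and d are undisturbed at (319,190) and (324,216). "hit" was reported even in the free bin, so I'll check f's lie and log where the descent stops.

```bash
sed -i 's/    env.grip(op);env.movel(\[\*xy,HI\],velocity=.3)/    s=env.get_state();print("stop z",s["tcp_pos"][2].round(4),"cmd",zc+DOWN+.001,"F",np.round(s["force"],1))\n    env.grip(op);env.movel([*xy,HI],velocity=.3)/' h.py
python3 - <<'E'
from h import *
p,P=look();B=blanks(P,.026,.040)
R=blanks(P,.015,.030,(.35,.68),(-.42,-.21),minA=100);show(R);print(slot(TRAY,99))
b=max(B,key=lambda r:r[0][0])
if pick(b[0],b[3],.024): print(totray(33))
E
```

```text
[[0.514, -0.239], 302.95, 111.761, -0.258, 314, [0.529, -0.243]]
[[0.59, -0.298], 129.839, 35.728, -1.412, 592, [0.59, -0.297]]
[ 0.59379781 -0.30461856]
picked hit False open 0.0344 F 59.9 t 18.5
stop z 0.0803 cmd 0.08 F [-1.1  0.5  7.2]
put hit True open before 0.0345 t 21.6
True
```

```bash
python3 - <<'E'
from h import *
p,P=look();B=blanks(P,.026,.040);show(B);b=B[0]
if pick(b[0],b[3],.024): print(totray(-33))
p,P=look();cv2.imwrite("pics/top2.png",cv2.resize(p[150:310,150:490],None,fx=2.3,fy=2.3,interpolation=2));print();show(blanks(P,.010,.024,(.3,.75),(-.2,.19)))
E
```

```text
[[0.579, -0.022], 139.231, 35.86, -1.391, 664, [0.579, -0.022]]
picked hit False open 0.0346 F 59.9 t 25.4
stop z 0.0802 cmd 0.08 F [-0.8 -0.3  7.3]
put hit True open before 0.0341 t 28.5
True

[[0.631, -0.054], 139.613, 36.193, 0.222, 553, [0.623, -0.057]]
[[0.603, 0.029], 138.473, 35.757, 0.208, 634, [0.602, 0.029]]
[[0.422, -0.063], 99.745, 36.128, -1.376, 458, [0.423, -0.065]]
[[0.419, 0.092], 96.344, 35.227, -1.57, 469, [0.42, 0.09]]
```

View pics/top2.png

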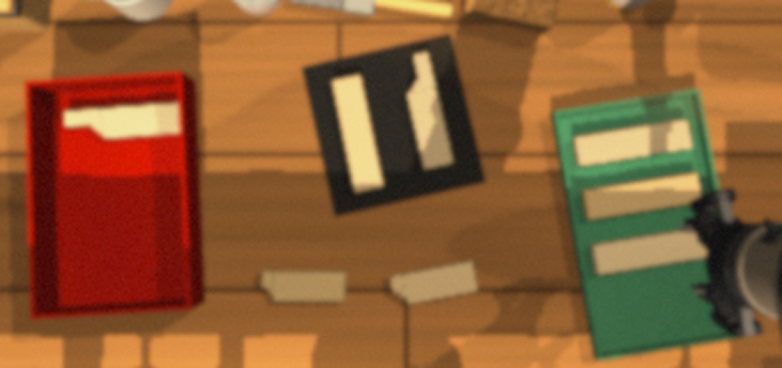

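a (whole) is the left one at (358,132), b (chipped) the right one at (431,112). Three blanks lie flat in the tray.

```bash
python3 - <<'E'
from h import *
if pick((.603,.029),.208,.008): print(totray(-99))
p,P=look();show(blanks(P,.010,.024,(.3,.75),(-.2,.19)))
if pick((.623,-.056),.222,.008): print(tobin(32))
p,P=look();cv2.imwrite("pics/top3.png",p);B=blanks(P,.010,.024,(.3,.75),(-.2,.19));show(B)
E
```

```text
picked hit False open 0.0345 F 59.9 t 32.7
stop z 0.0803 cmd 0.08 F [-1.9  1.1  8.2]
put hit True open before 0.0346 t 36.1
True
[[0.63, -0.054], 138.995, 36.166, 0.222, 553, [0.623, -0.057]]
[[0.422, -0.063], 99.745, 36.12, -1.376, 458, [0.423, -0.065]]
[[0.419, 0.092], 96.344, 35.226, -1.57, 468, [0.42, 0.09]]
picked hit False open 0.0347 F 59.9 t 40.4
stop z 0.1001 cmd 0.099 F [ 0.  -0.3 -2.1]
put hit False open before 0.0341 t 43.6
True
[[0.426, -0.079], 66.606, 35.636, -1.392, 240, [0.429, -0.085]]
```

View pics/top3.png

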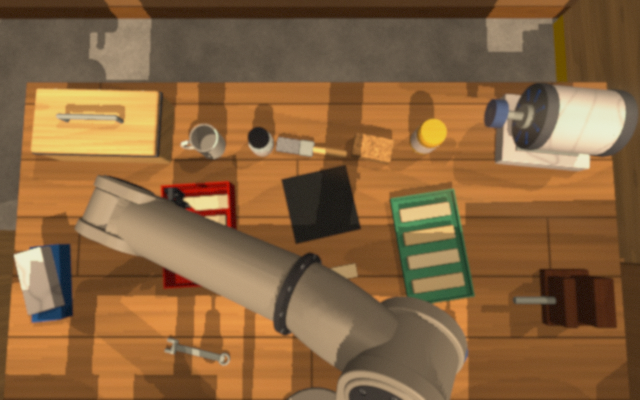

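Four whole blanks are in the tray (432,247), and e and b are in the bin. The arm hides the loose ones, so I'll step aside and pick each after a fresh look.

```bash
python3 - <<'E'
from h import *
for x in(-32,-97):
    over(slot(TRAY,33),.30,TRAY[1]+np.pi/2)
    p,P=look();B=blanks(P,.010,.024,(.3,.75),(-.2,.19));show(B)
    if not B: break
    b=max(B,key=lambda r:r[0][1])
    if not pick(b[5],b[3],.008): break
    if not tobin(x): break
over(slot(TRAY,33),.30,TRAY[1]+np.pi/2)
p,P=look();cv2.imwrite("pics/top4.png",p);print(env.get_state()["time"])
show(blanks(P,.010,.024,(.3,.75),(-.2,.19)))
E
```

```text
[[0.43, -0.03], 99.253, 35.978, -1.382, 454, [0.431, -0.032]]
[[0.419, 0.092], 96.344, 35.227, -1.57, 469, [0.42, 0.09]]
picked hit False open 0.0343 F 59.9 t 50.4
stop z 0.0999 cmd 0.099 F [ 0.3  0.7 -1. ]
put hit False open before 0.0343 t 53.2
[[0.43, -0.03], 99.234, 36.2, -1.375, 457, [0.431, -0.032]]
picked hit False open 0.0343 F 59.8 t 59.5
stop z 0.1132 cmd 0.099 F [-0.9 -3.7 12.8]
put hit True open before 0.0344 t 62.3
64.625
```

View pics/top4.png

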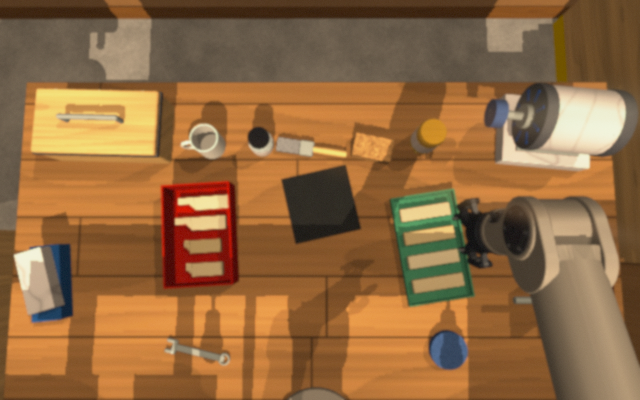

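All four chipped or snapped blanks are in the bin (204,235) and all four whole ones in the tray. I'll check heights and flatness with the arm clear, then hand in.

```bash
python3 - <<'E'
from h import *
from cell import job
env.goto_joints([1.07,0.477,0.022,1.555,-0.011,1.109,-0.083]);env.dwell(.5)
p,P=look();ok=True
for nm,B,xs in(("tray",TRAY,(-99,-33,33,99)),("bin",BIN,(-97,-32,32,97))):
    c,s=np.cos(B[1]),np.sin(B[1]);d=P[...,:2]-B[0];X=d@[c,s];Y=d@[-s,c]
    for x in xs:
        k=(abs(X-x/1000)<.032)&(abs(Y)<.078)&(P[...,2]>.014)&(P[...,2]<.08)
        q=P[k];A=np.c_[X[k],Y[k],np.ones(k.sum())];z=q[:,2];g=abs(z-np.median(z))<.012
        f=np.linalg.lstsq(A[g],z[g],rcond=None)[0]
        print(nm,x,k.sum(),"ztop",np.median(z).round(4),"p98",np.percentile(z,98).round(3),"tilt",np.hypot(*f[:2]).round(3),"mean",X[k].mean().round(3),Y[k].mean().round(3))
        if nm=="tray": ok&=np.hypot(*f[:2])<.06 and abs(np.median(z)-.021)<.005
print(ok,env.get_state()["time"])
if ok: print(job.job_done())
E
```

```text
tray -99 700 ztop 0.0219 p98 0.026 tilt 0.02 mean -0.1 0.003
tray -33 678 ztop 0.0217 p98 0.025 tilt 0.01 mean -0.034 0.003
tray 33 671 ztop 0.0217 p98 0.025 tilt 0.005 mean 0.031 0.003
tray 99 652 ztop 0.0218 p98 0.026 tilt 0.011 mean 0.096 0.002
bin -97 468 ztop 0.0213 p98 0.025 tilt 0.007 mean -0.094 -0.002
bin -32 457 ztop 0.0214 p98 0.025 tilt 0.008 mean -0.031 0.001
bin 32 571 ztop 0.0212 p98 0.025 tilt 0.019 mean 0.033 -0.001
bin 97 553 ztop 0.0215 p98 0.025 tilt 0.007 mean 0.089 -0.01
True 66.6917
the job is handed in; nothing more can be done
None
```

The job is handed in at about 67 s of the 208 s allowed: whole blanks a, c, d and f lie flat in the green tray and b, e, g and h are in the red bin, confirmed by a last camera check; the call returned no verdict.

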